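Clip the paddle to its ring

TASK

Clip the graphite paddle to the upright steel ring so that nobody carries it off: pick it up by its wooden handle and push the gate of its snap hook against one leg of the ring until the leg is inside the hook and the gate has snapped fully shut behind it. Leave the paddle lying flat on the table, let go, with the ring still caught in the hook, and leave the mug, the jar and the tongs where they are.

Things in the scene. Friction and masses are not known exactly. Their poses are not given: they have to be found in the camera images.
- paddle_grip (a point): Point in the paddle's wooden handle, half-way up, 35 mm behind its hook end. Handle 110 long, 24 wide, 24 high (mm), lying on the table; beyond its other end a dark flat plate 75 x 65 x 10; in front a steel snap hook. 280 mm long in all, 0.15 to 0.32 kg. Axes: x along the handle toward the hook, z up, y left looking toward the hook.
- hook_bow (a point): Inside the front curve of the snap hook, where a caught ring leg belongs: 99 mm ahead of paddle_grip, same line, height and axes. The hook is a level loop of 7 mm steel bar at mid-handle height. In this point's axes: closed back at y +18 mm (bar centre), front at x +16, curling back on the -y side to the nose. Clear inside width in y about 27 mm.
- hook_mouth (a point): Where to push a ring leg into the hook: on the shut gate, 8 mm behind the end of the nose; 19 mm behind hook_bow (x) and 16 mm to its -y side, same axes. A leg moved straight in (+y) from here by 23 mm swings the gate inward; moved on to hook_bow it clears the gate, which snaps shut behind it.
- hook_nose (a point): Rounded end of the hook's nose (7 mm bar, centre of the end): 12 mm ahead of hook_mouth (x), same axes. The mouth spans from the end of the nose to the gate's pivot, 33 mm behind this point; the bar ends 3.5 mm behind this point.
- gate (a joint): Angle of the snap hook's gate, a 6 mm steel bar 26 mm long pivoted at its handle end: 0 shut (parallel to the handle, against the nose), grows as it swings inward (toward +y), stop at 1.25 rad. A spring shuts it; opening takes about 1.5 to 3 N at its tip. It cannot open outward.
- ring_leg_right (a point): One leg (at the ring's -y) of the upright steel ring, an arch of 8 mm bar on a fixed plate (40 x 88 x 5 mm): two vertical legs 60 mm apart, straight up to 36 mm above the table, round top 62 mm high; 49 mm clear between plate and top. Point on the leg's centreline, 25 mm above the table. Axes: z up, y toward the other leg, x square to the ring's plane. Either leg may be caught.
- ring_leg_left (a point): Centreline of the other leg of the ring, 25 mm above the table, 60 mm along the ring's +y from ring_leg_right; same axes.
- mug: White mug with a handle, 80 mm across, 85 mm high, standing; origin at the centre of its underside. Bystander.
- jar: Glass jar with a steel lid, 68 mm across, 85 mm high, standing; origin at the centre of its underside. Bystander.
- tongs: Pair of dark steel tongs lying flat, about 215 mm long, 50 mm wide, 7 mm high; origin under the middle. Bystander.
- torch: Bench torch: blue and brass burner on a grey cast stand, fixed, base 150 x 110 mm, about 190 mm high; origin at the centre of its underside. Bystander.
Not all that is in view belongs to the job. What is meant by the part that bears ring_leg_right is not green or purple, and is the larger of those in its own colour.

How it is judged (in metres and radians):
On the way:
1. the gate is pushed open (over 0.35 rad) with the hook pressing on the ring (value of joint gate above 0.35 rad and contact force between paddle and ring above 0.3 N), for 0.05 s.
At the end, for the whole second after the job is handed in: One leg of the ring (either) stands inside the closed loop of the snap hook (leg centre -35 to +14 mm in x and -13 to +16 mm in y of hook_bow), the gate is shut (under 0.08 rad), and the paddle lies flat on the table (within 0.15 rad, handle centre under 22 mm and hook under 30 mm high), at rest (((x of ring_leg_right in the frame of hook_bow between -0.035 and 0.014 m and y of ring_leg_right in the frame of hook_bow between -0.013 and 0.016 m) or (x of ring_leg_left in the frame of hook_bow between -0.035 and 0.014 m and y of ring_leg_left in the frame of hook_bow between -0.013 and 0.016 m)) and value of joint gate below 0.08 rad and height (world z) of hook_bow below 0.03 m and height (world z) of paddle_grip below 0.022 m and angle between paddle_grip's own z axis and vertical below 0.15 rad and linear speed of paddle below 0.02 m/s and angular speed of paddle below 0.2 rad/s); the robot touches nothing.
It fails at once if the mug is moved more than 30 mm (distance of mug from where it was at the start of the episode above 0.03 m).
It fails at once if the jar is moved more than 30 mm (distance of jar from where it was at the start of the episode above 0.03 m).
It fails at once if the tongs are moved more than 30 mm (distance of tongs from where it was at the start of the episode above 0.03 m).
It also fails if it takes over 42 s, if anything falls off the work surface, if the arm or the gripper's body presses on something with over 40 N, if the wrist force passes 120 N, or if a joint passes its speed limit or range.

ROBOT

A 7-joint arm with a two-finger parallel gripper is mounted at the origin on the work surface. World frame = base frame: x ahead of the robot, y to its left, z up, the work surface at z = 0. Lengths are in mm, angles in degrees, forces in N, time in s.
With the tool pointing down it reaches from about 425 to 875 mm from the base axis. Payload 4.7 kg.
Tool frame: the origin (TCP) lies at the very end of the fingers, on their centre line; the grasp point (between the pads) lies 19 mm behind it; z points along the fingers, y is the line along which they close (so a half turn about z gives the same grasp; the last joint's range is limited). The gripper opens to 85 mm and grips with 20 to 120 N. Pads are 22 mm wide; open, the fingers measure 114 mm over their backs; the gripper's body (76 mm by 85 mm) begins 54 mm behind the grasp point. The pads swing forward as they close: fully open they stand 13 mm farther back than shut.
Start: joints at [-62.504, 18.392, -4.016, 83.108, 1.295, 78.541, -3.26], TCP at [291.97, 580.759, 207.749] pointing down, gripper open.
Joint ranges: [-163.93, 163.93], [-17.29, 119.83], [-79.2, 71.16], [3.27, 140.29], [-89.18, 269.18], [5.43, 117.66], [-154.24, 154.24]. Speed limits (degrees/s): [147.25, 147.25, 180, 180, 180, 180, 180].

INTERFACE

Orientations are given as a 3x3 rotation matrix whose columns are the frame's x, y, z axes.
In Python, from cell import manip, jaws, readout, eyes, hand_in gives the robot as it stands. Calls block until the motion is done:
- manip.move_ptp(position, orientation): joint-space move of the TCP to a pose.
- manip.servo_line(position, orientation=None, v=150, max_force=None): straight line of the TCP; orientation=None keeps the orientation; v is the mean speed in mm/s. With max_force (N) it stops when the force on the tool has changed by that much, and returns True; else False.
- manip.goto_joints(angles): joint-space move.
- jaws.grip(opening, newtons=None): finger opening in mm; newtons is the grip in N (None keeps the last); returns when the fingers have stopped.
- manip.pause(seconds).
- manip.inverse_kinematics(position, orientation): joint angles nearest the present ones, or None.
- readout.get_state(): the state.
- eyes.read_camera(name): name is "scene" or "side" or "wrist"; returns the picture (480x640x3 uint8, blue, green, red); there is no depth.
- eyes.calibration(name): a dict with "K" (3x3 intrinsics, pixels), "k1" (the pictures are not rectified: a ray, as slopes to the right and down, at radius r is drawn at 1 + k1 r^2 times it, then the intrinsics apply), "eye" and "attitude" of the camera in the world. Camera axes: x right, y down, z forward; pixel columns grow to the right and rows downward; lengths in mm; the calibration is good to about 2 mm. A picture is of the moment at which its call begins: read the wrist's pose just before it. calibration takes no time and is no camera call; for the wrist camera it gives the pose at the moment of the call.
A pose or a line that the arm cannot do raises manip.PlanningError and nothing moves.
- hand_in(): hands the job in; it is judged then, once.
The state is a dict: "clock": time; "joint_positions": joint angles; "qvel": joint speeds; "joint_efforts": joint torques, N m; "tool_pos": TCP position; "tcp_rot": TCP orientation; "wrist_force": force on the tool from outside, world axes, zero at the start; "ft_torque": the same for the moment, N m; "finger_gap": finger opening in mm; "finger_force": force on a finger pad.
Only numpy, scipy, OpenCV 4.12 (cv2) and the standard library are available. Lean on these libraries where they do the work, as an engineer would, in place of code of your own. Each camera call takes 0.05 s, during which the arm holds its last target. There are 200 camera calls.

## Working session

There is one attempt and no reset: what is moved stays moved. The work goes in short steps, each a Python script; the robot and the scene stay as the last script left them, time stands still between calls to the robot, and variables do not carry over. Pictures are saved under pics/ and viewed, at most 10 in all, crops included, and the job is handed in when it is done.

```bash
ls; mkdir -p pics; python3 - <<'E'
from cell import manip, jaws, readout, eyes, hand_in
import cv2
for n in("scene","side"):
    cv2.imwrite(f"pics/{n}0.png",eyes.read_camera(n)); print(n,eyes.calibration(n))
print(readout.get_state()["clock"])
E
```

```text
pics
scene {'K': array([[570.9058016 ,   0.        , 310.26061181],
       [  0.        , 570.9058016 , 241.87917225],
       [  0.        ,   0.        ,   1.        ]]), 'k1': -0.16426877673630028, 'eye': array([1162.18431043,  894.53458991,  833.36059951]), 'attitude': array([[-0.80102607,  0.35055994, -0.48524732],
       [ 0.59841146,  0.49078783, -0.63327011],
       [ 0.01615435, -0.79764343, -0.60291293]])}
side {'K': array([[582.19234666,   0.        , 310.63577392],
       [  0.        , 582.19234666, 241.33419478],
       [  0.        ,   0.        ,   1.        ]]), 'k1': -0.1154355656645966, 'eye': array([ 318.37299686, -622.29501608,  901.43999875]), 'attitude': array([[ 0.94698699, -0.2483282 ,  0.20383511],
       [-0.32105849, -0.70836725,  0.62859946],
       [-0.01170885, -0.6607185 , -0.75054245]])}
0.1
```

View pics/scene0.png

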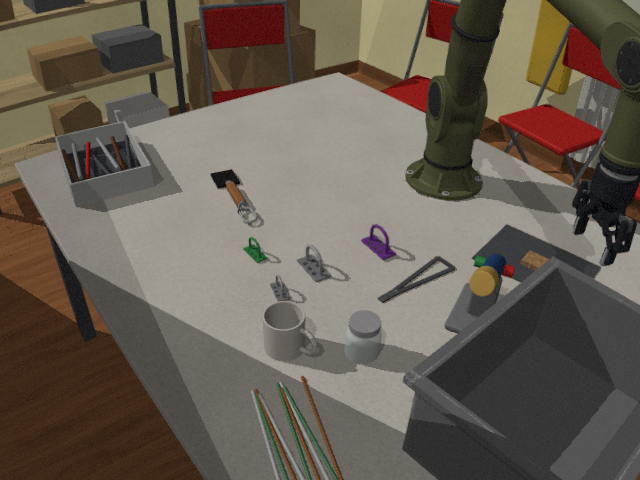

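View pics/side0.png

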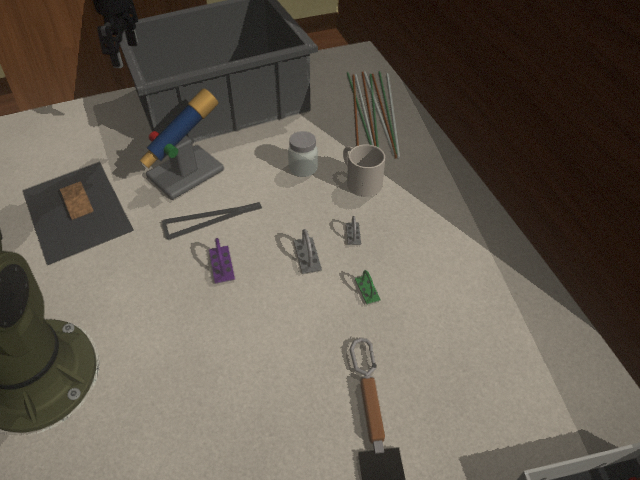

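The target is the larger grey ring at scene (313,263) / side (308,252). The paddle is at side (370,400) with its hook at (362,357). I'll enlarge both.

```bash
python3 - <<'E'
import cv2,numpy as np
s=cv2.imread("pics/side0.png");c=cv2.imread("pics/scene0.png")
def cr(i,x,y,w,h,f): return cv2.resize(i[y:y+h,x:x+w],None,fx=f,fy=f,interpolation=cv2.INTER_CUBIC)
a=cr(s,330,330,80,120,5)   #400x600
b=cr(s,280,220,80,60,5)    #400x300
d=cr(c,280,235,80,60,5)
cv2.imwrite("pics/crop1.png",np.hstack([a,np.vstack([b,d])]))
E
```

```text
(no output)
```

View pics/crop1.png

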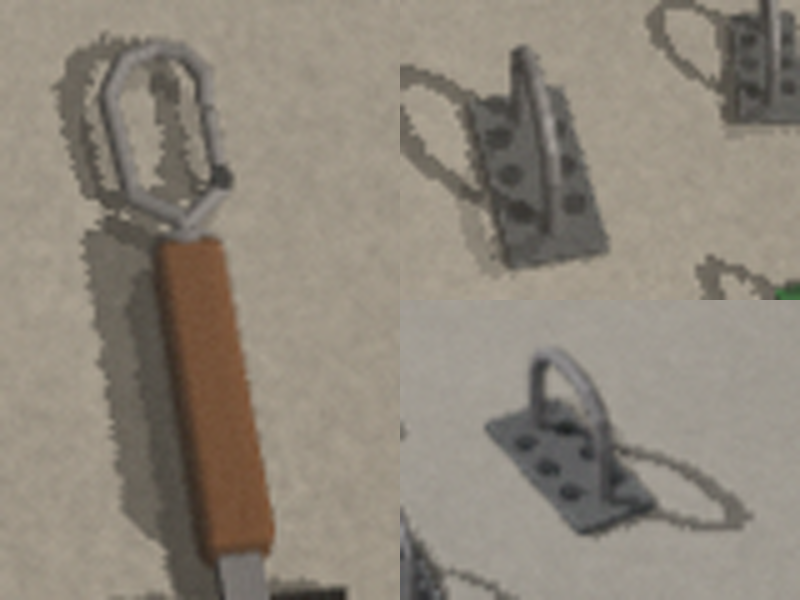

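```bash
cat >h.py <<'E'
import numpy as np,cv2
from cell import manip, jaws, readout, eyes, hand_in
def ray(cal,px):
    K=np.array(cal["K"]);u=np.linalg.solve(K,np.r_[px,1.])[:2];s=u.copy()
    for _ in range(30): s=u/(1+cal["k1"]*(s@s))
    return np.array(cal["attitude"])@np.r_[s,1]
def hit(cal,px,z):
    d=ray(cal,px);e=np.array(cal["eye"]);return e+d*(z-e[2])/d[2]
def proj(cal,P):
    p=np.array(cal["attitude"]).T@(np.array(P,float)-cal["eye"]);s=p[:2]/p[2]
    s=s*(1+cal["k1"]*(s@s));return (np.array(cal["K"])@np.r_[s,1])[:2]
E
python3 - <<'E'
from h import *
np.set_printoptions(precision=1,suppress=True)
S=eyes.calibration("side");C=eyes.calibration("scene")
A=lambda x,y:(330+x/5,330+y/5);B=lambda x,y:(280+(x-400)/5,220+y/5);D=lambda x,y:(280+(x-400)/5,235+(y-300)/5)
for n,c,z in[("front L",(165,243),24),("front R",(222,240),24),("rear R",(272,540),24),("rear L",(213,547),24),("hookfront",(158,45),12),("pivot",(222,178),12),("neck",(188,235),12)]:
    print(n,hit(S,A(*c),z))
for n,c,z in[("p1",(470,98),5),("p2",(568,90),5),("p3",(608,250),5),("p4",(510,268),5),("nearleg",(548,232),5),("farleg",(522,100),5),("top",(532,60),62)]:
    print("side",n,hit(S,B(*c),z))
for n,c,z in[("p left",(487,427),5),("p bot",(583,533),5),("p right",(655,497),5),("farleg",(537,420),5),("nearleg",(605,498),5)]:
    print("scene",n,hit(C,D(*c),z))
print(hit(S,(303,175),0),hit(S,(365,193),0),hit(S,(163,225),0),hit(S,(168,238),7),hit(S,(261,206),7), hit(S,(368,302),0), hit(S,(352,243),0))
E
```

```text
front L [ 541.1 -205.8   24. ]
front R [ 559.5 -211.1   24. ]
rear R [ 534.  -313.7   24. ]
rear L [ 515.7 -309.6   24. ]
hookfront [ 571.2 -126.4   12. ]
pivot [ 572.  -183.5   12. ]
neck [ 552.7 -199.9   12. ]
side p1 [531.  144.3   5. ]
side p2 [570.5 135.1   5. ]
side p3 [558.1  50.2   5. ]
side p4 [518.9  54.4   5. ]
side nearleg [538.7  66.6   5. ]
side farleg [550.9 136.2   5. ]
side top [546.3 106.4  62. ]
scene p left [562.  64.   5.]
scene p bot [571.1 149.    5. ]
scene p right [530.  148.3   5. ]
scene farleg [540.2  73.3   5. ]
scene nearleg [548.6 135.8   5. ]
[611.8 330.8   0. ] [723.5 228.4   0. ] [279.9 281.4   0. ] [284.2 233.7   7. ] [492.5 259.1   7. ] [616.5 -48.   -0. ] [642.  100.2   0. ]
```

The ring measures consistently: plate about 40×88, centre near (545,100), axis about 82°. The handle comes out 24 wide and about 106 long. Next I'll look from near with the wrist camera.

```bash
cat >>h.py <<'E'
def R(deg,sgn=1):
    a=np.radians(deg);x=np.array([np.cos(a),np.sin(a),0])*sgn;z=np.array([0,0,-1.]);return np.c_[x,np.cross(z,x),z]
E
python3 - <<'E'
from h import *
np.set_printoptions(precision=2,suppress=True)
s=readout.get_state();print(s["tcp_rot"],s["finger_gap"])
for sg in(1,-1):
    print([manip.inverse_kinematics(p,R(a,sg)) for p,a in(((535,60,300),82),((542,-242,4),76),((528,-28,4),82))])
c=eyes.calibration("wrist");print(c,np.array(s["tcp_rot"]).T@(c["eye"]-s["tool_pos"]))
E
```

```text
[[-0.89  0.45 -0.  ]
 [ 0.45  0.89 -0.  ]
 [-0.   -0.   -1.  ]] 85.28921831545325
[array([-34.98,   2.62,  26.92,  91.41,  -1.19,  86.26, -16.01]), array([-18.09,  29.4 ,  49.23, 104.83, -26.07,  57.8 ,  27.81]), array([-27.89,  16.73,  31.65, 113.55, -10.96,  52.61,   1.37])]
[None, array([ -25.95,   35.64,   61.14,  105.04,  -35.64,   61.15, -145.01]), array([ 56.14,  32.2 , -67.31, 110.78,  34.39,  60.5 , 145.81])]
{'K': array([[370.33,   0.  , 323.83],
       [  0.  , 370.33, 238.15],
       [  0.  ,   0.  ,   1.  ]]), 'k1': -0.050873361344630365, 'eye': array([216.52, 619.08, 373.43]), 'attitude': array([[ 0.45,  0.84,  0.29],
       [ 0.89, -0.43, -0.15],
       [-0.  ,  0.33, -0.95]])} [  84.65    0.61 -166.71]
```

```bash
python3 - <<'E'
from h import *
s=readout.get_state();p=np.array(s["tool_pos"])
manip.servo_line(list(p[:2])+[320],v=250)
manip.move_ptp([535,40,300],R(82))
manip.servo_line([535,40,170],v=250)
manip.pause(.2)
np.save("c1.npy",eyes.calibration("wrist"),allow_pickle=True)
a=eyes.read_camera("wrist")
manip.servo_line([535,40,250],v=250)
manip.move_ptp([541,-246,170],R(76))
jaws.grip(60)
manip.pause(.2)
np.save("c2.npy",eyes.calibration("wrist"),allow_pickle=True)
b=eyes.read_camera("wrist")
cv2.imwrite("pics/w1.png",a);cv2.imwrite("pics/w2.png",b)
print(readout.get_state()["clock"],readout.get_state()["tool_pos"])
E
```

```text
5.975 [ 541.00180738 -245.98663496  170.02524608]
```

View pics/w1.png

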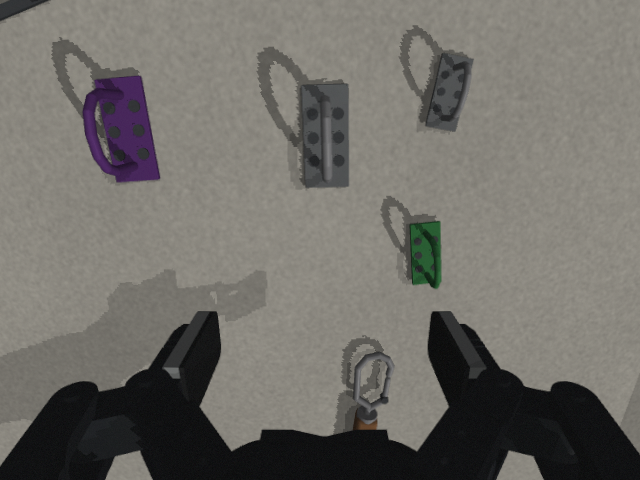

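View pics/w2.png

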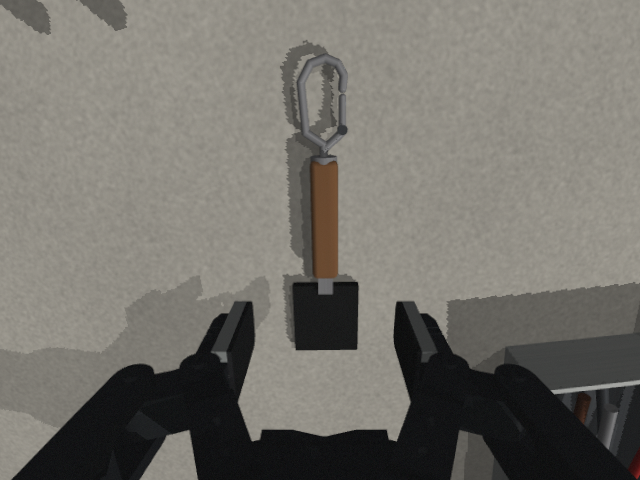

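Wrist 1 shows the ring plate corners at (302,85), (348,84), (349,186) and (303,187). Wrist 2 shows the handle top from (312..338,162) to (313..338,277), the gate pivot at (343,130) and the bow front at (323,57).

```bash
python3 - <<'E'
from h import *
np.set_printoptions(precision=1,suppress=True)
c1=np.load("c1.npy",allow_pickle=True).item();c2=np.load("c2.npy",allow_pickle=True).item()
P=[hit(c1,p,5) for p in((302,85),(348,84),(349,186),(303,187))];print(*P);print("ring c",np.mean(P,0))
d=(P[0]+P[1]-P[2]-P[3]);ar=np.degrees(np.arctan2(d[1],d[0]));print("ring ang",ar)
a=[hit(c2,p,24) for p in((312,164),(338,164),(338,277),(313,277))];print(*a)
d=a[0]+a[1]-a[2]-a[3];ap=np.degrees(np.arctan2(d[1],d[0]));f=(a[0]+a[1])/2
print("paddle ang",ap,"len",np.linalg.norm(d)/2,"front",f)
for n,p in(("pivot",(343,130)),("bowfront",(323,57)),("backbar",(301,95))):
    h=hit(c2,p,12);u=np.r_[np.cos(np.radians(ap)),np.sin(np.radians(ap))];v=np.r_[-u[1],u[0]];q=(h-f)[:2];print(n,h,q@u,q@v)
print("grip",f[:2]-35*u)
E
```

```text
[533.1 148.1   5. ] [571.5 143.5   5. ] [561.9  57.2   5. ] [520.3  62.2   5. ]
ring c [546.7 102.8   5. ]
ring ang 82.58401444140831
[ 541.2 -201.9   24. ] [ 562.3 -207.2   24. ] [ 538.4 -308.1   24. ] [ 515.9 -302.5   24. ]
paddle ang 76.24285669441059 len 103.76710427825289 front [ 551.8 -204.5   24. ]
pivot [ 573.1 -182.    12. ] 26.916648078388107 -15.385141131132938
bowfront [ 570.6 -122.7   12. ] 83.9407587753322 1.1905439813751408
backbar [ 545.9 -146.3   12. ] 55.11550023877878 19.502758972489687
grip [ 543.5 -238.5]
```

```bash
python3 - <<'E'
from h import *
np.set_printoptions(precision=1,suppress=True)
manip.servo_line([543,-239,40],R(76.2),v=200)
print(manip.servo_line([543,-239,4],v=80,max_force=15))
jaws.grip(15,90)
s=readout.get_state();print(s["finger_gap"],s["finger_force"],s["wrist_force"],s["tool_pos"])
manip.servo_line([543,-239,9],v=30)
leg=np.r_[542,71.8];u=np.r_[np.cos(np.radians(82.5)),np.sin(np.radians(82.5))];v=np.r_[-u[1],u[0]]
g=leg+19*u+39*v-99*u
manip.servo_line([*(g-40*u),9],R(82.5),v=120)
manip.servo_line([*g,9],v=80)
manip.pause(.2)
s=readout.get_state();print(g,s["finger_gap"],s["wrist_force"],s["tool_pos"],s["clock"])
np.save("c3.npy",eyes.calibration("wrist"),allow_pickle=True)
a=eyes.read_camera("wrist");cv2.imwrite("pics/w3.png",a)
E
```

```text
False
15.21852923263991 0.0 [ 0.5  1.1 -0.4] [ 543.1 -239.     4.1]
[492.9  -2.4] 15.110606730926326 [-1.1 -0.5 -0.2] [492.8  -3.    9. ] 10.9
```

View pics/w3.png

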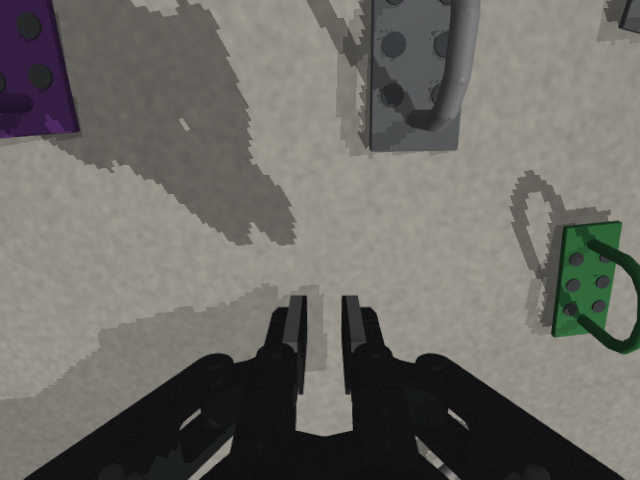

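The grasp missed: nothing is between the fingers. I'll see where the paddle is now.

```bash
python3 - <<'E'
from h import *
a=eyes.read_camera("side");s0=cv2.imread("pics/side0.png")
f=lambda i:cv2.resize(i[180:480,240:440],None,fx=2,fy=2,interpolation=cv2.INTER_CUBIC)
cv2.imwrite("pics/side1.png",np.hstack([f(s0),f(a)]))
E
```

```text
(no output)
```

View pics/side1.png

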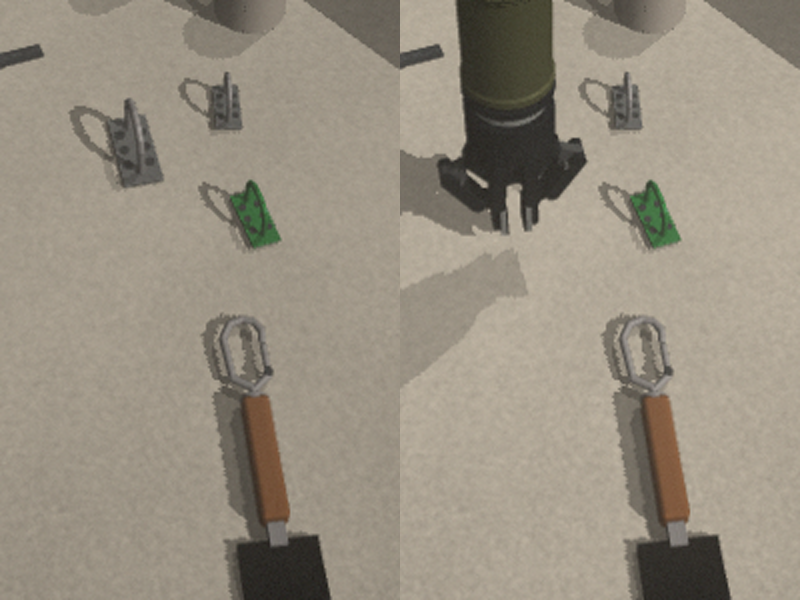

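```bash
python3 - <<'E'
from h import *
np.set_printoptions(precision=1,suppress=True)
S=eyes.calibration("side");st=readout.get_state();t=np.array(st["tool_pos"]);print(t,st["clock"])
for dz in(0,20,40,60,80):print(dz,proj(S,t+[0,0,dz]))
c=eyes.calibration("wrist");print(c["eye"],np.array(st["tcp_rot"]).T@(c["eye"]-t)); print(proj(c,t))
# w2-era fingers: tcp pose with gap 60, tip pixel mid (324,~302)
c2=np.load("c2.npy",allow_pickle=True).item();print(proj(c2,[541,-246,170]),proj(c2,[541,-246,180]))
a=eyes.read_camera("side");cv2.imwrite("pics/side2.png",cv2.resize(a[200:320,240:360],None,fx=5,fy=5,interpolation=cv2.INTER_CUBIC))
E
```

```text
[492.9  -2.9   9. ] 11.0
0 [298.3 298.5]
20 [298.  292.2]
40 [297.7 285.7]
60 [297.4 279. ]
80 [297.1 272.1]
[503.7  81.3 175.7] [  84.9   -0.3 -166.7]
[324.8 290.1]
[324.9 290. ] [325.  299.6]
```

View pics/side2.png

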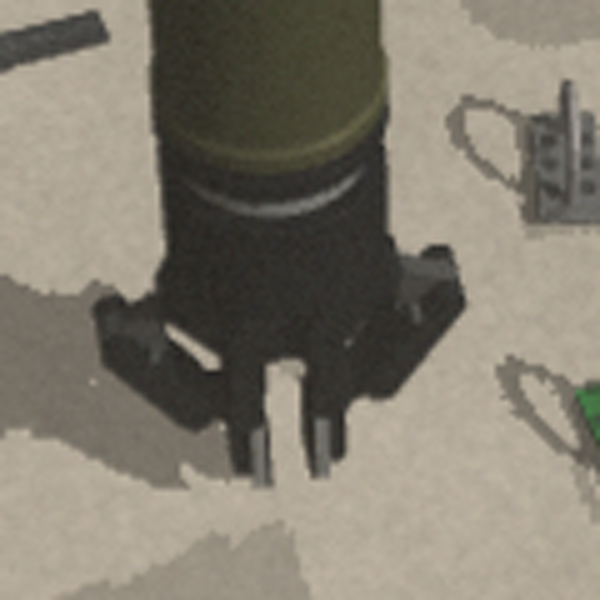

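The paddle is untouched. Allowing for the pad width, the fingertips look about 20 mm higher than the reported TCP, so they closed above the handle. I'll check that by projecting the pad corners.

```bash
python3 - <<'E'
from h import *
np.set_printoptions(precision=1,suppress=True)
S=eyes.calibration("side");st=readout.get_state();t=np.array(st["tool_pos"]);Rt=np.array(st["tcp_rot"]);c=eyes.calibration("wrist")
print("obs wrist ~ (307,296),(342,296); side near tip (268,486)->(293.6,297.2),(315,478)->(303,295.6)")
for h in(0,10,20,30):
    print(h,[proj(c,t+Rt@[x,y,-h]) for x in(11,-11) for y in(-7.5,7.5)],[proj(S,t+Rt@[-11,y,-h]) for y in(-7.5,7.5)])
print([manip.inverse_kinematics([543,-239,z],R(76.2)) is not None for z in(0,-10,-20)])
E
```

```text
obs wrist ~ (307,296),(342,296); side near tip (268,486)->(293.6,297.2),(315,478)->(303,295.6)
0 [array([309.5, 269.9]), array([340. , 269.9]), array([310.1, 309.4]), array([339.4, 309.3])] [array([295.4, 303.8]), array([303.3, 302.4])]
10 [array([308.7, 278.6]), array([340.9, 278.6]), array([309.3, 319.8]), array([340.2, 319.8])] [array([295.3, 300.6]), array([303.2, 299.3])]
20 [array([307.8, 288.4]), array([341.9, 288.3]), array([308.5, 331.3]), array([341.1, 331.3])] [array([295.1, 297.5]), array([303.1, 296.2])]
30 [array([306.8, 299.3]), array([343. , 299.3]), array([307.7, 344.2]), array([342.1, 344.2])] [array([294.9, 294.3]), array([303. , 292.9])]
[True, True, True]
```

Both views agree: the tips sit about 20–25 mm behind the reported TCP. I'll redo the grasp with a guarded descent to find the table by touch, then close.

```bash
python3 - <<'E'
from h import *
np.set_printoptions(precision=1,suppress=True)
p=readout.get_state()["tool_pos"]
manip.servo_line([p[0],p[1],60],v=200)
jaws.grip(42)
manip.servo_line([543,-239,40],R(76.2),v=250)
manip.servo_line([543,-239,4],v=120)
hitd=manip.servo_line([543,-239,-24],v=30,max_force=6)
s=readout.get_state();z=s["tool_pos"][2];print(hitd,z,s["wrist_force"],s["finger_gap"])
z=z+4 if hitd else -18
manip.servo_line([543,-239,z],v=40)
jaws.grip(15,90);manip.pause(.1)
s=readout.get_state();print(s["finger_gap"],s["finger_force"],s["wrist_force"],s["tool_pos"],s["clock"])
cv2.imwrite("pics/w4.png",eyes.read_camera("wrist"))
E
```

```text
False -23.786904667193937 [ 0.1 -0.4  0.2] 42.052766313191775
22.192198046467674 89.68078136444092 [-1.3 -0.5  5.4] [ 543.2 -239.1  -17.5] 15.1917
```

Gripped firmly at 90 N. Now to the staging pose and a near look.

```bash
python3 - <<'E'
from h import *
np.set_printoptions(precision=1,suppress=True)
x,y,z=readout.get_state()["tool_pos"]
manip.servo_line([x,y,z+5],v=30)
leg=np.r_[542,71.8];u=np.r_[np.cos(np.radians(82.5)),np.sin(np.radians(82.5))];v=np.r_[-u[1],u[0]]
g=leg+19*u+42*v-99*u
manip.servo_line([*(g-40*u),z+5],R(82.5),v=120)
manip.servo_line([*g,z+5],v=80)
manip.pause(.2)
s=readout.get_state();print(g,z,s["finger_gap"],s["wrist_force"],s["tool_pos"],s["clock"])
np.save("c5.npy",eyes.calibration("wrist"),allow_pickle=True)
a=eyes.read_camera("wrist");cv2.imwrite("pics/w5.png",a)
cv2.imwrite("pics/side5.png",eyes.read_camera("side"))
b=cv2.resize(a[0:240,240:560],None,fx=2.5,fy=2.5,interpolation=cv2.INTER_CUBIC);cv2.imwrite("pics/w5c.png",b)
E
```

```text
[489.9  -2. ] -17.527884789331356 21.939952701586705 [ 0.5 -1.  -2. ] [489.8  -2.7 -12.5] 18.2917
```

View pics/w5c.png

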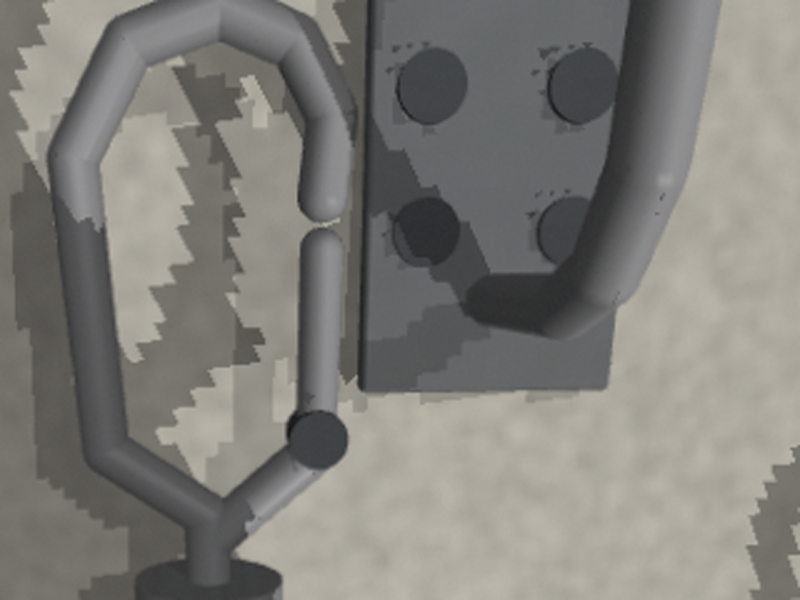

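The picture shows the gate from (318,440) to (321,230) in crop pixels, the nose end at (321,220), the leg foot at (485,298), and the hook nearly parallel to the ring's plane.

```bash
python3 - <<'E'
from h import *
np.set_printoptions(precision=1,suppress=True)
c=np.load("c5.npy",allow_pickle=True).item();t=np.r_[489.8,-2.7,0];Rr=R(82.5)
f=lambda p,z:((Rr.T@(hit(c,(240+p[0]/2.5,p[1]/2.5),z)-t))*[1,-1,1])[:2]  # hook axes (x fwd,y left)
for n,p,z in(("noseend",(321,221),17),("noseend z19",(321,221),20),("pivot",(318,437),17),("gate tip",(321,228),17),("gatemid",(320,330),17),("hook front",(222,15),17),("back",(78,160),17),("neck-handle",(208,575),17),("legfoot",(485,298),5),("leg@36",(640,222),36),("plate corner L",(362,388),5),("plate corner R",(606,388),5),("plate edge top",(369,0),5)):
    print(n,f(p,z))
for z in (5,17,36): print(z,(proj(c,[542,71.8,z])-[240,0])*2.5)
E
```

```text
noseend [ 92.5 -15.2]
noseend z19 [ 92.4 -14.9]
pivot [ 62.5 -15.8]
gate tip [ 91.6 -15.3]
gatemid [ 77.8 -15.6]
hook front [118.1  -1.5]
back [100.5  18.1]
neck-handle [41.   0.6]
legfoot [ 82.1 -42.4]
leg@36 [ 91.7 -51.7]
plate corner L [ 68.3 -23.9]
plate corner R [ 68.5 -63.2]
plate edge top [123.  -22.5]
5 [481.8 307.6]
17 [505.2 310.3]
36 [551.5 315.6]
```

The leg is at (-20.4, -43.3) in hook_bow axes, about the right x for the mouth. I'll push in, then draw back to the bow.

```bash
python3 - <<'E'
from h import *
np.set_printoptions(precision=1,suppress=True)
u=np.r_[np.cos(np.radians(82.5)),np.sin(np.radians(82.5))];v=np.r_[-u[1],u[0]]
g=np.r_[489.9,-2.];L=np.r_[-20.4,-43.3]
def go(lx,ly,z,sp,F=25):
    q=g-(lx-L[0])*u-(ly-L[1])*v
    r=manip.servo_line([*q,z],v=sp,max_force=F);s=readout.get_state()
    print((lx,ly),r,s["wrist_force"],s["tool_pos"],s["finger_gap"],s["clock"]);return r
ok=not go(-20,-30,-15.5,60)
for y in(-16,-5,7):
    ok=ok and not go(-19.5,y,-15.5,30)
manip.pause(.1)
if ok: ok=not go(-8,5,-15.5,30)
if ok: ok=not go(0,1,-15.5,30)
manip.pause(.3)
np.save("c6.npy",eyes.calibration("wrist"),allow_pickle=True)
a=eyes.read_camera("wrist");cv2.imwrite("pics/w6.png",a)
b=cv2.resize(a[0:240,240:560],None,fx=2.5,fy=2.5,interpolation=cv2.INTER_CUBIC);cv2.imwrite("pics/w6c.png",b)
print(readout.get_state()["wrist_force"])
E
```

```text
(-20, -30) False [-1.   0.4 -2.9] [503.4  -4.5 -15.7] 21.934188945354176 18.7667
(-19.5, -16) False [-3.   2.1 -2. ] [516.3  -6.3 -15.7] 22.197680236379806 19.3833
(-19.5, -5) False [-2.3 -0.8 -2.7] [528.   -8.8 -15.5] 21.78020201580891 19.9
(-19.5, 7) False [ 1.1 -4.3 -3.3] [541.4 -10.8 -14.9] 21.723207508324343 20.45
(-8, 5) False [ 0.4 -0.4 -2.9] [536.1 -19.9 -15.5] 21.605206156261282 21.0917
(0, 1) False [ 0.1 -0.6 -3.3] [531.  -28.2 -15.5] 21.900955632155195 21.5417
[-0.1 -0.1 -3.3]
```

View pics/w6c.png

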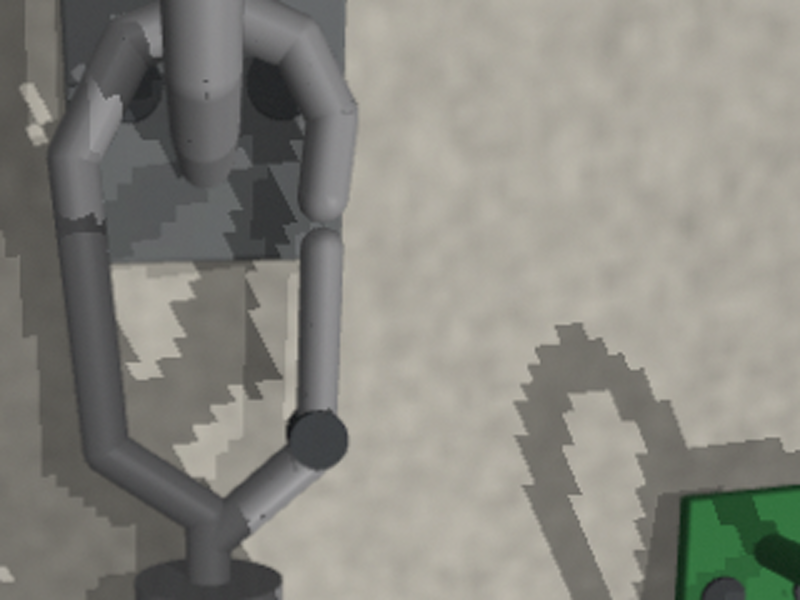

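The leg stands inside the hook near the bow, at (207,165), and the gate at (321,230)–(318,440) is shut. Now I'll lower, release, retreat and check numerically.

```bash
python3 - <<'E'
from h import *
np.set_printoptions(precision=1,suppress=True)
x,y,z=readout.get_state()["tool_pos"]
print(manip.servo_line([x,y,-18],v=15,max_force=6),readout.get_state()["wrist_force"],readout.get_state()["tool_pos"])
jaws.grip(46);manip.pause(.3)
print(readout.get_state()["finger_force"],readout.get_state()["finger_gap"])
a=eyes.read_camera("wrist");b=cv2.imread("pics/w6.png")
# registration of the gate/nose patch before/after release: fixed relative to hand if the paddle did not shift
T=b[85:185,355:385];r=cv2.matchTemplate(a[65:205,335:405],T,cv2.TM_CCOEFF_NORMED);_,m,_,l=cv2.minMaxLoc(r);print("gate patch shift",np.array(l)-20,m)
manip.servo_line([x,y,100],v=120)
manip.pause(.5)
cv2.imwrite("pics/side7.png",eyes.read_camera("side"))
s=readout.get_state();print(s["clock"],s["wrist_force"],s["finger_gap"])
cv2.imwrite("pics/w7.png",eyes.read_camera("wrist"));np.save("c7.npy",eyes.calibration("wrist"),allow_pickle=True)
# brown handle position from above
c=eyes.calibration("wrist");i=cv2.cvtColor(cv2.imread("pics/w7.png"),cv2.COLOR_BGR2HSV)
m=((i[...,0]<15)&(i[...,1]>110)&(i[...,2]>40)).astype(np.uint8)
n,_,st,ce=cv2.connectedComponentsWithStats(m);k=1+np.argmax(st[1:,4]);print(st[k],ce[k])
box=cv2.boxPoints(cv2.minAreaRect(cv2.findNonZero((_==k).astype(np.uint8))));print(*[hit(c,p,24)[:2] for p in box])
E
```

```text
True [-0.7 -0.7  5.6] [531.6 -27.9 -17.5]
0.0 46.08882594561018
gate patch shift [3 0] 0.9722914695739746
24.525 [-0.5 -0.1  0.1] 46.466713140910464
[ 307  185   34  141 4355] [324.5 254.7]
[524.6  11.8] [546.2   8.9] [533.7 -97. ] [509.  -93.8]
```

```bash
python3 -c "
from h import *
print(hand_in())"
```

```text
the job is handed in; nothing more can be done
None
```

The paddle is clipped to one leg of the larger grey ring, lying on the table and released, and the job is handed in at about 24.5 s; a picture before release showed the gate shut, image checks after it showed no change, and no verdict came back.

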